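# Hang the saddle sign on the display rail

## Task

The plywood saddle sign is lying on its side on the table. Stand it upright on its two feet on the table and let go of it, then take it again from above and hang it astride the brass rail, seated between the two black collars, hanging straight. Leave the candle, the tin and the soap where they are.

Things in the scene. Friction and masses are not known exactly. Their poses are not given: they have to be found in the camera images.
- sign_mid (a point): centre of the saddle sign: an upside-down U of light plywood with blank white cards outside and dark steel feet. 40 mm across both cheeks (its x), 74 mm long (its y, along the bar it will sit on), 62 mm high (its z, feet to closed top). Starts on its side: y vertical, this point 37 mm up, open feet (-z) to the robot's right (-y) within 35 degrees. Standing upright, this point is 31 mm above the table.
- sign: the same sign, 0.17 kg; origin at the underside's centre between the feet, axes as sign_mid. Cheeks 8 mm thick, top 10 mm; the channel between is 24 mm wide, open at the feet, its ceiling 52 mm above the feet, with sloped corners that centre a bar. Heavy feet: centre of mass 20 mm above the feet; tipped up over the edge of its feet by more than about 30 degrees it falls onto them by itself.
- bay_mid (a point): point on the bar's axis midway between the two black collars, 150 mm above the table; its y runs along the bar. The bar is brass, 12 mm in diameter. The collars are fixed on it, 28 mm in diameter, 94 mm apart between their inner faces. A fully seated sign has sign_mid 15 mm below this point and its y along the bar, either way round.
- rail: the rail that carries the bar, fixed to the table; origin on the table under the middle of the bar, y along the bar. Two wooden posts 24 x 16 mm, 162 mm high, stand 150 mm either side of it on feet 90 mm deep (x) and 14 mm high. The collars' middle is up to 60 mm off the rail's middle.
- jar_candle_mid (a point): centre of the pink candle in a glass jar, 76 mm in diameter and 90 mm high; leave it alone
- balm_tin_0_mid (a point): centre of the round balm tin, 54 mm in diameter and 21 mm high; leave it alone
- soap_1_mid (a point): centre of the wrapped soap bar, 53 x 78 x 25 mm; leave it alone
There are look-alikes about, which are no part of the job. Leave any blue look-alike of the sign alone.

How it is judged (in metres and radians):
On the way:
1. the sign stands upright on its feet on the table, let go (angle between sign_mid's own z axis and vertical below 0.1 rad and height (world z) of sign_mid below 0.036 m and contact force between sign and the fingers below 0.05 N), for 0.2 s.
At the end, for the whole second after the job is handed in: The sign hangs at rest astride the bar between the two collars, released: its centre 10 to 19 mm below the bar's axis, within 8 mm of it sideways and within 12 mm of the bay's middle along it, tilted less than 0.2 rad and its length within 0.15 rad of the bar's (x of sign_mid in the frame of bay_mid between -0.008 and 0.008 m and y of sign_mid in the frame of bay_mid between -0.012 and 0.012 m and z of sign_mid in the frame of bay_mid between -0.019 and -0.01 m and angle between sign_mid's own z axis and vertical below 0.2 rad and angle between the y axis of sign_mid and the y axis of bay_mid, either way round below 0.15 rad and linear speed of sign below 0.03 m/s and contact force between sign and the fingers below 0.05 N); the robot touches nothing.
It fails at once if the candle is moved by more than 25 mm (distance of jar_candle_mid from where it was at the start of the episode above 0.025 m).
It fails at once if the tin is moved by more than 25 mm (distance of balm_tin_0_mid from where it was at the start of the episode above 0.025 m).
It fails at once if the soap is moved by more than 25 mm (distance of soap_1_mid from where it was at the start of the episode above 0.025 m).
It also fails if it takes over 53 s, if anything falls off the work surface, if the arm or the gripper's body presses on something with over 40 N, if the wrist force passes 120 N, or if a joint passes its speed limit or range.

## Robot

A 6-joint arm with a two-finger parallel gripper is mounted at the origin on a cart in front of the work surface, level with it; the furniture and walls round the work are solid. World frame = base frame: x ahead of the robot, y to its left, z up, the work surface at z = 0. Lengths are in mm, angles in rad, forces in N, time in s.
With the tool pointing down it reaches from about 400 to 925 mm from the base axis. Payload 12.5 kg.
Tool frame: the origin (TCP) lies between the finger pads; the fingertips stand 25 mm ahead of it and the grasp point (between the pads) lies 6 mm ahead of it; z points along the fingers, y is the line along which they close (so a half turn about z gives the same grasp; the last joint's range is limited). The gripper opens to 95 mm and grips with 3 to 60 N. Pads are 20 mm wide; open, the fingers measure 119 mm over their backs; the gripper's body (75 mm by 180 mm) begins 59 mm behind the grasp point.
Start: joints at [-1.256, 0.491, 1.559, -0, 1.092, -0.106], TCP at [255.33, -570.483, 239.661] pointing down, gripper open.
Joint ranges: [-3.1, 3.1], [-0.84, 2.19], [0.05, 2.79], [-1.13, 4.28], [0.06, 2.93], [-2.69, 2.69]. Speed limits (rad/s): [2.22, 2.22, 2.79, 3.14, 3.14, 3.14].

## Interface

Orientations are given as [roll, pitch, yaw] about the fixed x, y, z axes, in that order (R = Rz(yaw) Ry(pitch) Rx(roll)).
In Python, from cell import state, read_camera, job_done, cut_out gives the robot as it stands. The module is installed in compiled form; this text tells all that it offers.
- The arm moves only by the tool jog_arm, never from a script. Its argument "motion" is a list of rows, each a list of 2 entries, a list of its own where there are three numbers: the shift along the tool's x, y, z in mm, then the turn about the tool's z in rad. A call has 1 to 5 rows; each row is the pose to reach, as a shift and turn from the pose commanded when the call began, along the tool's axes at that moment; what a row does not reach only later rows make up. A row lasts 1/10 s, in which the tool goes at most 50 mm and 8.59 degrees, less where a joint would pass 70% of its speed; a pose out of reach is approached as far as the arm can. A call with a gripper value outside its range is refused whole. "grip" is the closure, from 0 (fully open) to 1 (shut), set as the call begins (left out, the last holds). The fingers move at their own pace and stop on an object; the grip force is fixed at half the most. Time passes only in rows, so rows that repeat a pose let the fingers close. It gives the time, the measured TCP pose, the force, the opening and the grip force at its end, in the units of the state.
- state(): the state, without advancing time (a new reading comes with each control period).
- read_camera(name): name is "scene" or "top" or "wrist"; returns a dict with "img" (400x640x3 uint8, blue, green, red), "vertical_fov" (degrees; the focal length in pixels is half the picture's height over the tangent of half this angle, whatever the lens; pixels are square), "cx", "cy" (the principal point, pixels), "extrinsics" (4x4, takes a point from camera to world coordinates). Camera axes: x right, y up, looking along -z (the intrinsics and any distortion apply to the point x, -y, -z); pixel columns grow to the right and rows downward; lengths in mm; the calibration is good to about 2 mm. A picture is of the moment at which its call begins. There is no depth.
- job_done(): hands the job in; it is judged then, once.
Trained networks look in a picture, given as the dict that the camera call returned (one of the last four; its "shot" number tells which), for a name from the list of things; names that differ only in an ending like _2 or _b are one class to them, and where a whole thing is asked for, a point or a joint stands for the part that bears it (a point fixed in the world has none). Each returns a list of dicts, best first, with "p" (0 to 1); they miss things now and then, are a little off and sometimes report something else, mostly with a low value. They report only what shows in the picture. A call takes as long as a camera call. They do not tell look-alikes from the thing itself.
- cut_out(name, picture): "region" (400x640 bool, what is visible of it) and "box" ([left, top, right, bottom] in pixels, round what is visible of it).
The state is a dict: "t": time; "joints": joint angles; "qvel": joint speeds; "tau": joint torques, N m; "eef_pos": TCP position; "tcp_rot": TCP orientation; "ft_force": force on the tool from outside, world axes, zero at the start; "moment": the same for the moment, N m; "opening": opening from 0.0 (shut) to 1.0 (fully open); "grip_force": force on a finger pad.
Only numpy, scipy, OpenCV 4.12 (cv2) and the standard library are available. Lean on these libraries where they do the work, as an engineer would, in place of code of your own. Each camera call takes 0.05 s, during which the arm holds its last target. There are 200 camera calls.

## Working session

There is one attempt and no reset: what is moved stays moved. The work goes in short steps, Python scripts to look and compute and a tool call to move; the robot and the scene stay as the last step left them, time stands still between calls to the robot, and variables do not carry over. Pictures are saved under pics/ and viewed, at most 11 in all, crops included, and the job is handed in when it is done.

Besides the shell and the picture viewer there is one more tool, called after "Call:" as name(argument=value, ...) on one line, values as JSON. jog_arm: Moves the arm, as the interface text tells. Its arguments: {"type":"object","properties":{"motion":{"type":"array"},"grip":{"type":"number"}},"required":["motion"]}

```bash
mkdir -p pics; ls
cat > h.py <<'E'
import numpy as np, cv2
from cell import state, read_camera, job_done, cut_out
def K(p):
    f=200/np.tan(np.radians(p["vertical_fov"])/2); return f,p["cx"],p["cy"]
def ray(p,u,v):
    f,cx,cy=K(p); E=np.array(p["extrinsics"]); d=E[:3,:3]@np.array([(u-cx)/f,-(v-cy)/f,-1]); return E[:3,3],d
def onz(p,u,v,z):
    o,d=ray(p,u,v); return o+d*(z-o[2])/d[2]
def proj(p,P):
    f,cx,cy=K(p); E=np.array(p["extrinsics"]); c=E[:3,:3].T@(np.atleast_2d(P)-E[:3,3]).T
    return np.c_[cx+f*c[0]/-c[2], cy-f*c[1]/-c[2]]
E
python3 - <<'E'
from h import *
s=state(); print({k:np.round(v,3) for k,v in s.items()})
for n in ["scene","top"]:
    p=read_camera(n); cv2.imwrite(f"pics/{n}0.png",p["img"])
    print(n,[k for k in p if k!="img"],p["vertical_fov"],np.round(p["extrinsics"],3).tolist())
    for o in ["sign","rail","jar_candle_mid","balm_tin_0_mid","soap_1_mid"]:
        for d in cut_out(o,p): print(o,round(d["p"],2),d["box"])
E
```

```text
pics
{'t': np.float64(0.0), 'joints': array([-1.256,  0.492,  1.559, -0.   ,  1.092, -0.106]), 'qvel': array([-0.   , -0.001,  0.   , -0.   , -0.002,  0.001]), 'tau': array([ 1.0000e-03, -6.1265e+01, -2.5818e+01,  6.9000e-02,  4.8000e-02,
       -0.0000e+00]), 'eef_pos': array([ 255.235, -570.266,  239.047]), 'tcp_rot': array([-3.14 , -0.   ,  0.421]), 'ft_force': array([-0.131,  0.268,  0.101]), 'moment': array([ 0.027, -0.019, -0.043]), 'grip_force': np.float64(0.0), 'opening': np.float64(0.996)}
scene ['vertical_fov', 'cx', 'cy', 'extrinsics', 'shot'] 51.52989978892917 [[-0.84, 0.256, -0.479, 95.616], [-0.543, -0.398, 0.739, 677.974], [-0.002, 0.881, 0.473, 575.556], [0.0, 0.0, 0.0, 1.0]]
sign 0.65 [371.9, 182.3, 391.8, 216.4]
sign 0.61 [321.8, 181.1, 352.5, 216.7]
rail 0.58 [192.9, 178.8, 290.5, 332.5]
jar_candle_mid 0.76 [267.0, 164.2, 292.9, 201.3]
jar_candle_mid 0.2 [190.7, 178.5, 289.1, 332.3]
balm_tin_0_mid 0.68 [365.7, 236.3, 386.4, 260.3]
balm_tin_0_mid 0.21 [375.7, 183.4, 391.3, 217.6]
soap_1_mid 0.58 [302.1, 273.6, 347.7, 306.4]
top ['vertical_fov', 'cx', 'cy', 'extrinsics', 'shot'] 43.65689127999056 [[-0.028, 0.991, -0.13, 402.89], [-1.0, -0.028, 0.004, 3.075], [0.0, 0.13, 0.991, 1189.223], [0.0, 0.0, 0.0, 1.0]]
sign 0.9 [376.2, 182.7, 407.9, 201.7]
sign 0.78 [404.4, 223.3, 441.5, 248.2]
rail 0.74 [157.7, 149.8, 313.1, 232.2]
jar_candle_mid 0.94 [368.0, 95.4, 403.9, 138.5]
balm_tin_0_mid 0.6 [332.2, 250.5, 354.7, 278.8]
soap_1_mid 0.72 [242.2, 244.1, 282.9, 274.6]
```

Run:
```python
import cv2
a=cv2.imread("pics/top0.png")[80:300,140:460]; cv2.imwrite("pics/top0c.png",cv2.resize(a,None,fx=2.5,fy=2.5,interpolation=cv2.INTER_CUBIC))
```

```text
(no output)
```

View pics/top0c.png

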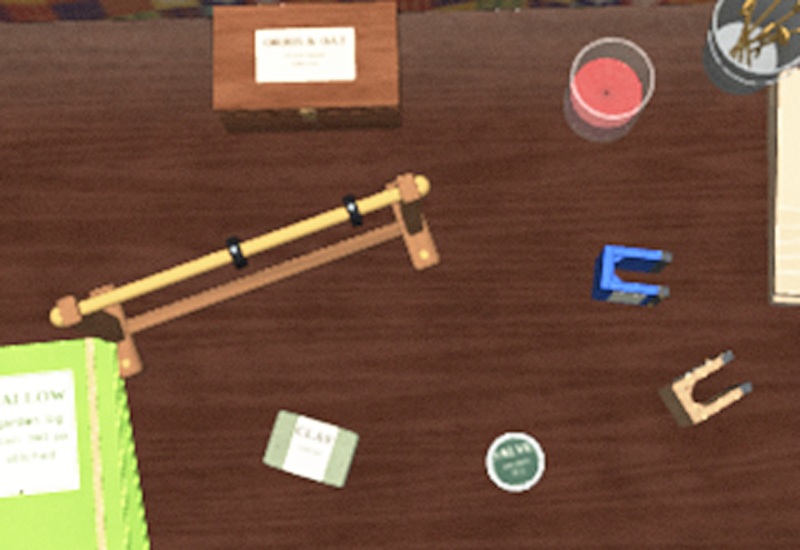

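View pics/scene0.png

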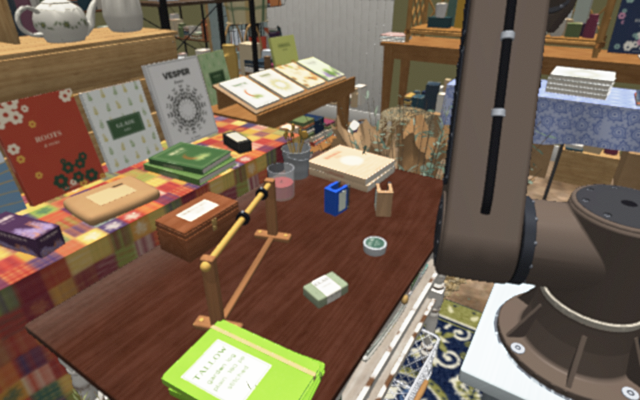

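Top view: the plywood sign lies at crop (710,390), feet toward the upper right, and the blue look-alike is at (632,275). The collars are at crop (236,252) and (352,210). The scene view agrees.

```bash
cat >> h.py <<'E'
def signfit(p,z=74):
    pass
E
python3 - <<'E'
from h import *
p=read_camera("top")
c=lambda u,v,z: onz(p,140+u/2.5,80+v/2.5,z)[:2].round(1)
print("feet",c(728,356,74),c(747,388,74),"top corners",c(672,382,74),c(692,425,74))
ds=cut_out("sign",p)
for d in ds: print(d["box"])
hsv=cv2.cvtColor(p["img"],cv2.COLOR_BGR2HSV)
# dark collars
for (u,v) in [(236,252),(352,210)]:
    x,y=140+u/2.5,80+v/2.5
    g=p["img"].max(2).astype(float); 
    w=np.zeros_like(g); x0,y0=int(x)-6,int(y)-8
    sub=g[y0:y0+17,x0:x0+13]<45
    yy,xx=np.nonzero(sub); print(len(xx),xx.mean()+x0,yy.mean()+y0, onz(p,xx.mean()+x0,yy.mean()+y0,153).round(1))
for n,u,v,z in [("post1",65,312,162),("post2",408,186,162),("tin",515,462,21),("soap",311,448,25),("candle",612,78,90),("blue",632,275,74)]: print(n,c(u,v,z))
# fit of footprint at z=74: bright plywood pixels
d=[d for d in ds if d["box"][0]>395][0]
s=(p["img"].max(2)>150)&d["region"]
cv2.imwrite("pics/m.png",s*255)
yy,xx=np.nonzero(s); P=np.array([onz(p,a,b,74)[:2] for a,b in zip(xx,yy)],np.float32)
r=cv2.minAreaRect(P); print(r,cv2.boxPoints(r).round(1).tolist())
E
```

```text
feet [ 500.9 -256. ] [ 471.7 -271.3] top corners [ 478.9 -204.6] [ 440.2 -220.4]
[373.3, 181.1, 406.2, 200.4]
[401.0, 223.4, 441.6, 247.7]
32 234.5625 181.28125 [592.2 171.2 153. ]
26 281.15384615384613 164.65384615384616 [625.2  72.5 153. ]
post1 [545.  312.3]
post2 [643.9  25.2]
tin [412.3 -64.8]
soap [430.4 124. ]
candle [ 756.1 -161.4]
blue [ 576.7 -173.5]
((472.1429748535156, -234.95205688476562), (42.4045295715332, 53.30363464355469), 29.034921646118164) [[440.70001220703125, -221.89999389648438], [466.5, -268.5], [503.6000061035156, -248.0], [477.70001220703125, -201.39999389648438]][ WARN:0@1.056] global loadsave.cpp:1063 imwrite_ Unsupported depth image for selected encoder is fallbacked to CV_8U.
```

Call:
jog_arm(motion=[[[34,-29,0],-0.15],[[68,-58,5],-0.3],[[102,-87,15],-0.45],[[136,-116,25],-0.6],[[170,-145,35],-0.75]], grip=1)

```text
t: 1.2
eef_pos: [351.7, -367.1, 204.5]
tcp_rot: [3.141, 0.0, 1.177]
ft_force: [1.3, -0.9, 0.1]
opening: 0.635
grip_force: 0.0
```

Call:
jog_arm(motion=[[[42,2,8],-0.15],[[84,4,16],-0.3],[[126,6,24],-0.45],[[168,7,32],-0.6],[[208,9,40],-0.75]])

```text
t: 1.7
eef_pos: [441.1, -179.0, 164.5]
tcp_rot: [3.141, 0.0, 1.927]
ft_force: [0.9, -0.4, -0.1]
opening: 0.217
grip_force: 0.0
```

Call:
jog_arm(motion=[[[0,0,0],-0.1],[[0,0,0],-0.1]])

```text
t: 1.9
eef_pos: [441.0, -179.7, 164.6]
tcp_rot: [-3.142, 0.0, 2.024]
ft_force: [-0.1, -0.1, -0.2]
opening: 0.051
grip_force: 0.0
```

Run:
```python
from h import *
s=state(); print(s["t"],s["eef_pos"],s["tcp_rot"])
p=read_camera("wrist"); cv2.imwrite("pics/w1.png",p["img"]); print(p["vertical_fov"],np.round(p["extrinsics"],3).tolist())
for d in cut_out("sign",p): print(d["p"],d["box"])
```

```text
1.9 [ 440.96741858 -179.71019074  164.58326802] [-3.14151044e+00  6.54444859e-05  2.02445334e+00]
58.59636273497946 [[0.899, -0.421, -0.121, 407.34], [0.438, 0.863, 0.251, -109.968], [-0.001, -0.279, 0.96, 309.09], [0.0, 0.0, 0.0, 1.0]]
0.88 [425.6, 211.5, 543.5, 297.3]
0.66 [300.9, 227.0, 354.9, 270.8]
```

View pics/w1.png

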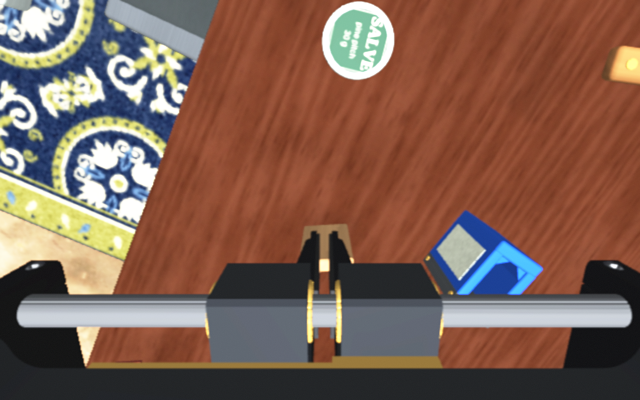

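Run:
```python
from h import *
p=read_camera("wrist")
a=onz(p,303,226,0);b=onz(p,350,225,0);m=(a+b)/2;e=b-a
print(a,b,np.hypot(*e[:2]),"mid",m,"x-dir deg",np.degrees(np.arctan2(e[1],e[0])))
y=state()["tcp_rot"][2];X=np.array([np.cos(y),np.sin(y)]);Y=np.array([np.sin(y),-np.cos(y)])
d=m[:2]-state()["eef_pos"][:2]; print("tool shift",d@X,d@Y)
```

```text
[ 440.52657998 -225.26801428    0.        ] [ 479.28595771 -205.578263      0.        ] 43.47385039061291 mid [ 459.90626884 -215.42313864    0.        ] x-dir deg 26.930554713721037
tool shift -39.23048555189883 2.737379352543768
```

Call:
jog_arm(motion=[[[0,3,30],-0.015],[[0,3,60],-0.015],[[-10,3,83],-0.015],[[-20,3,83],-0.015],[[-22,3,83],-0.015]])

```text
t: 2.55
eef_pos: [453.3, -200.7, 82.0]
tcp_rot: [3.141, 0.0, 2.033]
ft_force: [-0.0, 0.5, 0.0]
opening: 0.001
grip_force: 0.1
```

Call:
jog_arm(motion=[[[-3,0,0],0],[[-7,0,-1],0],[[-11,0,-5],0],[[-15,0,-9],0],[[-19,0,-13],0]])

```text
t: 3.05
eef_pos: [461.7, -216.5, 95.4]
tcp_rot: [3.141, 0.001, 2.036]
ft_force: [-0.6, 1.8, 0.4]
opening: 0.006
grip_force: 0.1
```

Run:
```python
from h import *
s=state(); print(s["t"],s["eef_pos"],s["ft_force"])
p=read_camera("scene"); a=p["img"][140:280,280:460]; cv2.imwrite("pics/s2.png",cv2.resize(a,None,fx=4,fy=4,interpolation=cv2.INTER_CUBIC))
```

```text
3.05 [ 461.67680481 -216.49232952   95.40159843] [-0.57626954  1.75446198  0.35136103]
```

View pics/s2.png

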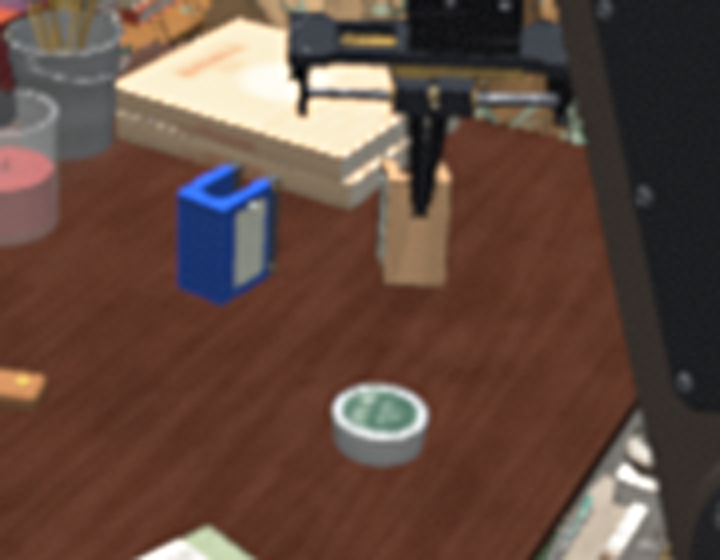

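Call:
jog_arm(motion=[[[-4,0,-4],0],[[-8,0,-8],0],[[-12,0,-11],0],[[-16,0,-14],0],[[-18,0,-16],0]])

```text
t: 3.6
eef_pos: [469.7, -232.6, 110.9]
tcp_rot: [3.141, 0.0, 2.036]
ft_force: [-0.8, -0.7, -0.2]
opening: 0.004
grip_force: 0.0
```

Run:
```python
from h import *
s=state(); print(s["t"],s["eef_pos"],s["ft_force"])
p=read_camera("scene"); a=p["img"][160:240,320:440]; a=cv2.resize(a,None,fx=5,fy=5,interpolation=cv2.INTER_CUBIC)
cv2.imwrite("pics/s3.png",a)
```

```text
3.6 [ 469.68656635 -232.62892417  110.92180965] [-0.7661057  -0.74512429 -0.19623623]
```

View pics/s3.png

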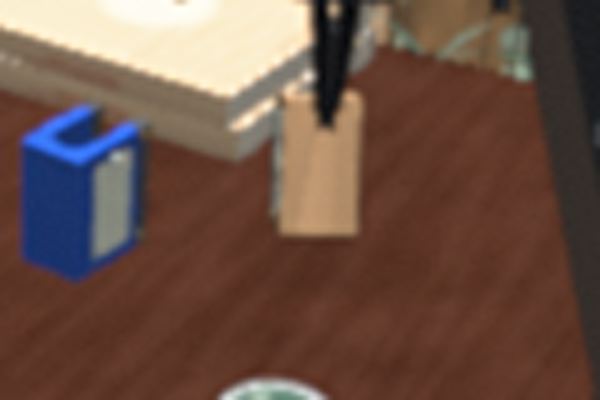

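Run:
```python
from h import *
p=read_camera("scene")
m=np.array([459.9,-215.4]); d=np.array([np.cos(np.radians(-63.1)),np.sin(np.radians(-63.1))]); pv=m+62*d
print("obs bottom 383.8,207 top 384,178.5")
for s in (0,15,25):
  for t in (0,15,25):
    t_=np.radians(t); f=lambda l,h:np.r_[pv+d*(s+(-l*np.cos(t_)+h*np.sin(t_))), l*np.sin(t_)+h*np.cos(t_)]
    print(s,t,proj(p,[f(62,0),f(62,74)]).round(1).tolist())
```

```text
obs bottom 383.8,207 top 384,178.5
0 0 [[382.1, 215.1], [384.3, 190.6]]
0 15 [[382.6, 209.5], [384.3, 182.2]]
0 25 [[382.8, 205.5], [384.2, 177.6]]
15 0 [[381.9, 212.2], [384.0, 187.9]]
15 15 [[382.3, 206.7], [384.1, 179.7]]
15 25 [[382.6, 202.7], [384.0, 175.2]]
25 0 [[381.8, 210.3], [383.9, 186.2]]
25 15 [[382.2, 204.8], [383.9, 178.0]]
25 25 [[382.4, 200.9], [383.9, 173.6]]
```

Call:
jog_arm(motion=[[[-4,0,-2],0],[[-8,0,-4],0],[[-12,0,-6],0],[[-16,0,-8],0],[[-20,0,-9],0]])

```text
t: 4.2
eef_pos: [478.6, -250.5, 119.9]
tcp_rot: [3.141, 0.0, 2.036]
ft_force: [-0.2, -0.3, -0.4]
opening: 0.006
grip_force: 0.0
```

Call:
jog_arm(motion=[[[0,0,0],0],[[0,0,0],0],[[0,0,0],0]])

```text
t: 4.5
eef_pos: [478.3, -249.9, 119.6]
tcp_rot: [-3.141, -0.0, 2.036]
ft_force: [0.6, 1.2, 0.8]
opening: 0.004
grip_force: 0.0
```

Run:
```python
from h import *
s=state(); print(s["t"],s["eef_pos"],s["ft_force"])
p=read_camera("scene"); a=p["img"][160:240,320:440]; a=cv2.resize(a,None,fx=5,fy=5,interpolation=cv2.INTER_CUBIC)
cv2.imwrite("pics/s4.png",a)
```

```text
4.5 [ 478.27082597 -249.93543271  119.55276211] [0.56791571 1.21434143 0.82787916]
```

View pics/s4.png

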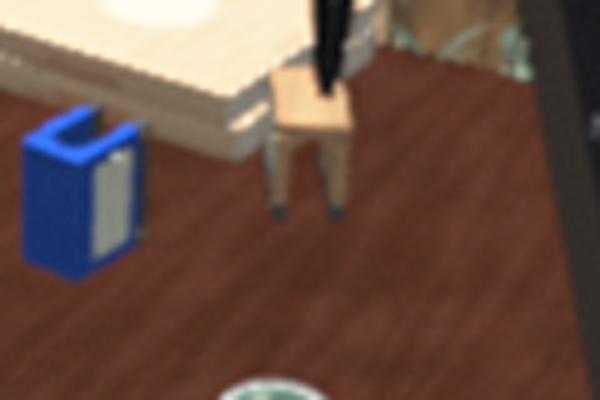

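The sign stands upright on its feet, near feet at crop (278,212) and (337,214). Backing off, opening and locating it.

Call:
jog_arm(motion=[[[0,0,-15],0],[[0,0,-40],0],[[10,0,-50],0],[[10,0,-50],0],[[10,0,-50],0]], grip=0.2)

```text
t: 5.05
eef_pos: [473.6, -240.6, 169.2]
tcp_rot: [-3.141, -0.0, 2.036]
ft_force: [-0.1, 0.8, -0.5]
opening: 0.368
grip_force: 0.0
```

Run:
```python
from h import *
p=read_camera("scene")
n=onz(p,375.6,202.8,0);f=onz(p,387.4,203.2,0);e=n-f;print("scene near end mid",(n+f)/2,np.hypot(*e[:2]),np.degrees(np.arctan2(e[1],e[0])))
p=read_camera("wrist"); cv2.imwrite("pics/w5.png",p["img"])
for d in cut_out("sign",p): print(d["p"],d["box"])
s=state();print(s["t"],s["eef_pos"],s["tcp_rot"],s["opening"])
```

```text
scene near end mid [ 488.95090276 -274.26807393    0.        ] 32.91655610503054 28.75335838033457
0.8 [427.1, 138.0, 553.2, 245.5]
0.69 [300.0, 220.8, 355.9, 327.2]
5.2 [ 473.71338547 -240.99909735  168.79091626] [-3.14095765e+00 -9.97980596e-04  2.03581920e+00] 0.4931312693288535
```

View pics/w5.png

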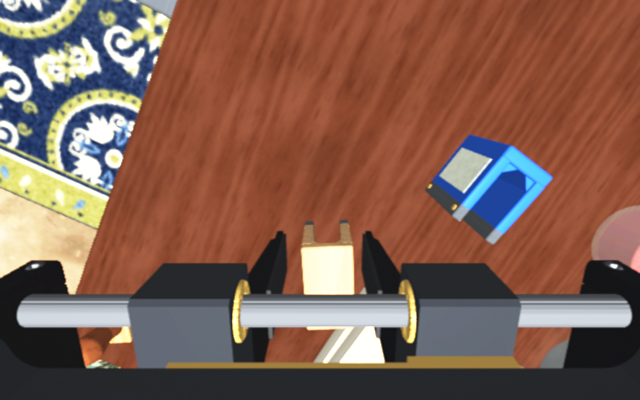

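Run:
```python
from h import *
p=read_camera("wrist"); s=state()
y=s["tcp_rot"][2];X=np.array([np.cos(y),np.sin(y)]);Y=np.array([np.sin(y),-np.cos(y)])
for n,u,v,z in [("nL",301.5,246,62),("nR",354,246,62),("fL",304,329,62),("fR",353,329,62),("footL",304,223,0),("footR",350,222,0)]:
    q=onz(p,u,v,z)[:2]; d=q-s["eef_pos"][:2]; print(n,q.round(1),"tool",round(d@X,1),round(d@Y,1))
```

```text
nL [ 473.7 -279.1] tool -34.0 -17.1
nR [ 509.6 -261.1] tool -33.9 23.0
fL [ 507.6 -344.9] tool -107.9 -16.3
fR [ 543.5 -326.7] tool -107.9 24.0
footL [ 474.2 -283.5] tool -38.1 -18.7
footR [ 512.1 -263.3] tool -37.1 24.3
```

Run:
```python
from h import *
p=read_camera("scene"); s=state()
y=s["tcp_rot"][2];X=np.array([np.cos(y),np.sin(y)]);Y=np.array([np.sin(y),-np.cos(y)])
q0=onz(p,366.5,191.5,0)
for z in (0,): print(q0)
for z in (20,30,40,50): print(z,proj(p,[q0[0],q0[1],z]).round(1), "top corner obs ~ (366.5,179.5)")
d=q0[:2]-s["eef_pos"][:2]; print("tool",d@X,d@Y)
```

```text
[ 555.42130177 -313.42665136    0.        ]
20 [[366.9 185.5]] top corner obs ~ (366.5,179.5)
30 [[367.1 182.4]] top corner obs ~ (366.5,179.5)
40 [[367.3 179.4]] top corner obs ~ (366.5,179.5)
50 [[367.5 176.3]] top corner obs ~ (366.5,179.5)
tool -101.25606945607255 40.56574294828093
```

Call:
jog_arm(motion=[[[-35,2,0],0],[[-67,3,0],0],[[-67,3,40],0],[[-67,3,80],0],[[-67,3,114],0]])

```text
t: 5.8
eef_pos: [506.2, -299.6, 53.4]
tcp_rot: [-3.141, -0.001, 2.035]
ft_force: [-0.2, -0.7, 0.6]
opening: 0.797
grip_force: 0.0
```

Call:
jog_arm(motion=[[[0,0,0],0],[[0,0,0],0],[[0,0,0],0],[[0,0,0],0],[[0,0,0],0]], grip=1)

```text
t: 6.3
eef_pos: [507.1, -300.0, 57.0]
tcp_rot: [3.141, 0.002, 2.036]
ft_force: [0.1, 0.4, 0.1]
opening: 0.435
grip_force: 0.0
```

Call:
jog_arm(motion=[[[0,0,0],0],[[0,0,0],0],[[0,0,0],0]])

```text
t: 6.6
eef_pos: [507.1, -300.0, 56.9]
tcp_rot: [3.141, 0.002, 2.036]
ft_force: [-0.4, 0.9, 7.4]
opening: 0.426
grip_force: 29.5
```

Call:
jog_arm(motion=[[[0,0,-30],0],[[0,0,-75],0],[[0,0,-120],0],[[0,0,-165],0],[[10,10,-195],0]])

```text
t: 7.1
eef_pos: [511.0, -287.1, 254.2]
tcp_rot: [3.14, 0.003, 2.035]
ft_force: [-0.0, -0.1, -1.8]
opening: 0.426
grip_force: 29.5
```

Call:
jog_arm(motion=[[[30,35,0],0.03],[[60,70,0],0.06],[[90,105,0],0.09],[[120,140,0],0.12],[[150,175,0],0.14]])

```text
t: 7.6
eef_pos: [600.4, -71.8, 251.0]
tcp_rot: [3.141, 0.0, 1.895]
ft_force: [0.8, -0.8, -2.0]
opening: 0.421
grip_force: 29.5
```

Call:
jog_arm(motion=[[[30,28,0],0],[[60,56,0],0],[[72,69,0],0],[[72,69,0],0]])

```text
t: 8.0
eef_pos: [643.0, 18.5, 250.5]
tcp_rot: [-3.142, -0.0, 1.898]
ft_force: [-0.3, -1.0, -1.3]
opening: 0.424
grip_force: 29.5
```

Run:
```python
from h import *
p=read_camera("wrist"); cv2.imwrite("pics/w6.png",p["img"]); s=state(); print(s["t"],s["eef_pos"],s["tcp_rot"],s["ft_force"])
```

```text
8.05 [642.52229396  17.05011006 250.41767858] [-3.14104487e+00  8.19225810e-05  1.89740467e+00] [-0.23446861  0.79308003 -1.44251065]
```

View pics/w6.png

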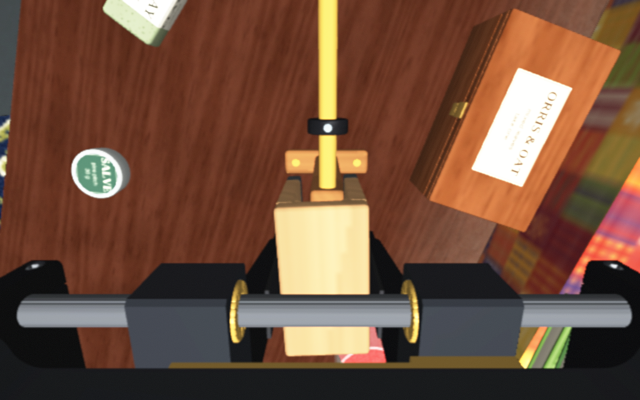

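Run:
```python
from h import *
p=read_camera("wrist"); s=state()
y=s["tcp_rot"][2];X=np.array([np.cos(y),np.sin(y)]);Y=np.array([np.sin(y),-np.cos(y)])
def T(n,u,v,z):
    q=onz(p,u,v,z)[:2]; d=q-s["eef_pos"][:2]; print(n,q.round(1),"tool",round(d@X,1),round(d@Y,1))
g=p["img"].astype(int)
for v in (30,60,90,150,170):
    m=(g[v,:,2]-g[v,:,0]>90)&(g[v,:,1]>140); c=np.nonzero(m[300:360])[0]+300
    print(v,c.min(),c.max()); T("bar",(c.min()+c.max())/2,v,150)
sub=g[110:145,300:356].max(2)<60; yy,xx=np.nonzero(sub); print("collar",xx.min()+300,xx.max()+300,yy.min()+110,yy.max()+110)
T("collar z150",(xx.min()+xx.max())/2+300,(yy.min()+yy.max())/2+110,150); T("collar z158",(xx.min()+xx.max())/2+300,(yy.min()+yy.max())/2+110,158)
zt=s["eef_pos"][2]+5
T("nL",275,207,zt);T("nR",369,205,zt);T("fL",285,355,zt);T("fR",369.5,354,zt)
```

```text
30 320 338
bar [608.5 128.1] tool 116.9 3.8
60 320 337
bar [613.9 111.3] tool 99.2 3.6
90 320 337
bar [619.9  93.8] tool 80.7 3.7
150 300 359
bar [633.4  56.6] tool 41.2 4.6
170 300 359
bar [638.   43.3] tool 27.1 4.6
collar 309 349 116 132
collar z150 [627.4  73.1] tool 58.8 4.1
collar z158 [627.1  73.7] tool 59.4 4.0
nL [613.3  41.9] tool 33.6 -19.2
nR [649.5  55.1] tool 34.6 19.3
fL [638.4 -26.3] tool -39.0 -17.2
fR [675.6 -13.1] tool -38.3 22.2
```

Call:
jog_arm(motion=[[[40,1,0],0],[[80,2,0],0],[[113,3,0],0],[[113,3,0],0],[[113,3,0],0]])

```text
t: 8.6
eef_pos: [609.3, 123.6, 250.9]
tcp_rot: [3.141, 0.001, 1.896]
ft_force: [0.2, 1.0, -2.3]
opening: 0.423
grip_force: 29.5
```

Run:
```python
from h import *
s=state(); print(s["t"],s["eef_pos"],s["tcp_rot"],s["ft_force"])
p=read_camera("top");q=read_camera("scene")
a=p["img"][120:250,180:340];b=q["img"][120:280,170:330]
r=lambda i:cv2.resize(i,(390,390*i.shape[0]//i.shape[1]),interpolation=cv2.INTER_CUBIC)
a,b=r(a),r(b);h=min(len(a),len(b)); cv2.imwrite("pics/c7.png",np.hstack([a[:h],b[:h]]))
```

```text
8.6 [609.25070546 123.61926487 250.92415265] [3.14142443e+00 5.40037096e-04 1.89571570e+00] [ 0.19593203  0.98581009 -2.28971776]
```

View pics/c7.png

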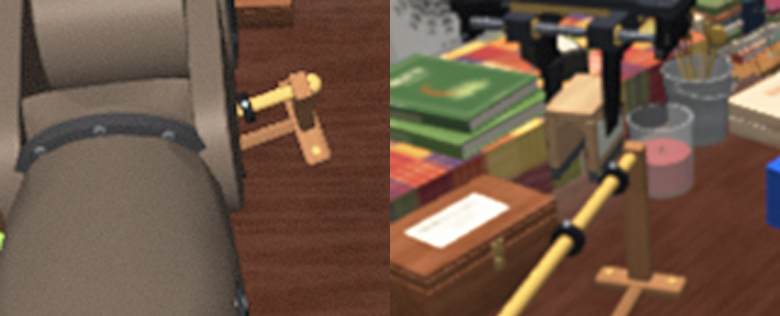

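The arm hides the bay in the top view. In the scene view the sign sits above the bar between the collars, at about (570,235) and (615,178) in the picture. Lowering it.

Call:
jog_arm(motion=[[[0,0,25],0],[[0,0,45],0],[[0,0,60],0],[[0,0,70],0],[[0,0,75],0]])

```text
t: 9.2
eef_pos: [609.5, 123.5, 174.8]
tcp_rot: [-3.141, -0.0, 1.894]
ft_force: [-0.1, -0.9, -1.1]
opening: 0.423
grip_force: 29.5
```

Call:
jog_arm(motion=[[[0,0,3],0],[[0,0,6],0],[[0,0,9],0],[[0,0,11],0],[[0,0,12],0]])

```text
t: 9.7
eef_pos: [609.4, 124.7, 163.6]
tcp_rot: [3.141, 0.0, 1.896]
ft_force: [-0.2, -0.8, -1.7]
opening: 0.425
grip_force: 29.5
```

Call:
jog_arm(motion=[[[0,0,1],0],[[0,0,2],0],[[0,0,2],0]])

```text
t: 10.0
eef_pos: [609.4, 124.6, 161.6]
tcp_rot: [-3.142, 0.0, 1.896]
ft_force: [0.1, 0.6, -1.2]
opening: 0.424
grip_force: 29.5
```

Run:
```python
from h import *
s=state(); print(s["t"],s["eef_pos"],s["tcp_rot"],s["ft_force"])
p=read_camera("wrist");q=read_camera("scene")
a=p["img"][60:380,200:460];b=q["img"][130:250,220:320]
r=lambda i:cv2.resize(i,(390,390*i.shape[0]//i.shape[1]),interpolation=cv2.INTER_CUBIC)
a,b=r(a),r(b);h=min(len(a),len(b)); cv2.imwrite("pics/c8.png",np.hstack([a[:h],b[:h]]))
```

```text
10.0 [609.38907312 124.61234205 161.55197291] [-3.14154381e+00  8.89581880e-05  1.89584969e+00] [ 0.1251235   0.56134407 -1.1922083 ]
```

View pics/c8.png

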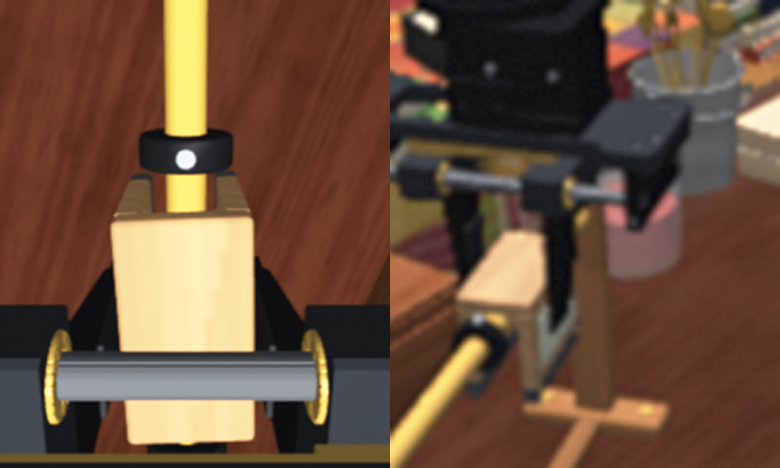

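Wrist view: the bar runs through the channel, with the near collar clear of the sign's end at (185,150). Releasing.

Call:
jog_arm(motion=[[[0,0,1],0],[[0,0,1],0],[[0,0,1],0],[[0,0,1],0],[[0,0,1],0]], grip=0.3)

```text
t: 10.6
eef_pos: [609.4, 124.6, 160.7]
tcp_rot: [3.141, 0.0, 1.896]
ft_force: [0.7, 0.7, 0.7]
opening: 0.695
grip_force: 0.0
```

Call:
jog_arm(motion=[[[0,0,0],0],[[0,0,-25],0],[[0,0,-65],0],[[0,0,-105],0],[[-40,0,-140],0]])

```text
t: 11.1
eef_pos: [620.8, 91.3, 301.1]
tcp_rot: [3.14, -0.0, 1.899]
ft_force: [0.9, -0.0, -0.5]
opening: 0.698
grip_force: 0.0
```

Call:
jog_arm(motion=[[[-45,0,0],0],[[-90,0,0],0],[[-90,0,0],0],[[-90,0,0],0],[[-90,0,0],0]])

```text
t: 11.6
eef_pos: [649.9, 4.4, 298.4]
tcp_rot: [-3.141, -0.0, 1.896]
ft_force: [0.8, 0.1, -0.5]
opening: 0.701
grip_force: 0.0
```

Run:
```python
from h import *
s=state(); print(s["t"],s["eef_pos"],s["tcp_rot"],s["opening"])
p=read_camera("wrist");q=read_camera("scene")
a=p["img"][0:320,200:460];b=q["img"][130:250,220:320]
r=lambda i:cv2.resize(i,(390,390*i.shape[0]//i.shape[1]),interpolation=cv2.INTER_CUBIC)
a,b=r(a),r(b);h=min(len(a),len(b)); cv2.imwrite("pics/c9.png",np.hstack([a[:h],b[:h]]))
```

```text
11.6 [649.8551044    4.4294361  298.43697754] [-3.14130426e+00 -3.10936444e-04  1.89624439e+00] 0.7006898041598946
```

View pics/c9.png

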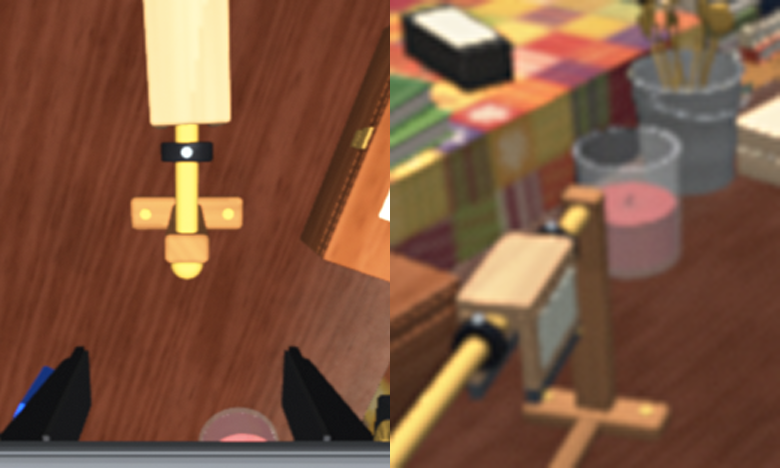

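Run:
```python
from h import *
p=read_camera("wrist"); s=state()
y=s["tcp_rot"][2];X=np.array([np.cos(y),np.sin(y)]);Y=np.array([np.sin(y),-np.cos(y)])
def T(n,u,v,z):
    q=onz(p,200+u/1.5,v/1.5,z)[:2]; d=q-s["eef_pos"][:2]; print(n,"tool",round(d@X,1),round(d@Y,1))
T("collar",187,152,157)
for n,u,v,z in [("nearL",150,125,166),("nearR",231,122,166),("farL",143,1,166),("farR",229,1,166),("bar",186,140,150),("bar2",186.5,225,150)]: T(n,u,v,z)
q=read_camera("top"); cv2.imwrite("pics/t10.png",q["img"])
for d in cut_out("sign",q): print(d["p"],d["box"])
```

```text
collar tool 72.0 0.8
nearL tool 85.0 -17.5
nearR tool 86.4 22.5
farL tool 140.0 -19.7
farR tool 140.0 20.3
bar tool 77.9 0.3
bar2 tool 33.1 0.6
0.78 [375.2, 180.3, 405.3, 201.7]
0.73 [234.7, 166.2, 255.4, 190.9]
```

```bash
python3 -c "
from cell import job_done; print(job_done())"
```

```text
the job is handed in; nothing more can be done
None
```

The sign stood upright on its feet, released, and now hangs released astride the bar between the collars, by camera about 1 mm off the bay's middle and 0.04 rad off the bar's line. The job is handed in at about 12 s; no verdict was returned.

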